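# Lid the cooler from the sloped lid rack

### The arm

A 7-joint arm with a two-finger parallel gripper is mounted at the origin on the work surface. World frame = base frame: x ahead of the robot, y to its left, z up, the work surface at z = 0. Lengths are in m, angles in rad, forces in N, time in s.
With the tool pointing down it reaches from about 0.425 to 0.875 m from the base axis. Payload 4.7 kg.
Tool frame: the origin (TCP) lies midway between the tips of the shut fingers; the grasp point (between the pads) lies 19 mm behind it; x points along the fingers, z is the direction in which the jaws open and shut, and the axes are right-handed (so a half turn about x gives the same grasp; the last joint's range is limited). The gripper opens to 87 mm and grips with 3 to 60 N. Pads are 19 mm wide; open, the fingers measure 117 mm over their backs; the gripper's body (75 mm by 190 mm) begins 51 mm behind the grasp point.
Start: joints at [-1.24, 0.321, -0.07, 1.45, 0.023, 1.371, -0.057], TCP at [0.203, 0.618, 0.223] pointing down, gripper open.
Joint ranges: [-2.86, 2.86], [-0.3, 2.09], [-1.38, 1.24], [0.06, 2.45], [-1.56, 4.7], [0.09, 2.05], [-2.69, 2.69]. Speed limits (rad/s): [2.57, 2.57, 3.14, 3.14, 3.14, 3.14, 3.14].

### API

Orientations are given as a rotation vector (axis times angle).
In Python, from bench import ctrl, vision, close_job gives the robot as it stands. The module is installed in compiled form; this text tells all that it offers.
- The arm moves only by the tool servo_tool, never from a script. Its argument "commands" is a list that holds one entry, the list of rows, each a list of 7 numbers: the turn, a rotation vector about the tool's x, y, z in degrees, then the shift along the tool's x, y, z in mm, then the finger opening in mm, from 0 to 87. In form: [[[wx, wy, wz, x, y, z, grip], ...]]. A call has 1 to 5 rows; each row is the pose to reach, as a shift and turn from the pose commanded when the call began, along the tool's axes at that moment; what a row does not reach only later rows make up. A row lasts 1/8 s, in which the tool goes at most 62.5 mm and 10.7 degrees, less where a joint would pass 70% of its speed; a pose out of reach is approached as far as the arm can. A call with a gripper value outside its range is refused whole. The fingers move at their own pace and stop on an object; "newtons" is the grip in N (left out, the last holds). Time passes only in rows, so rows that repeat a pose let the fingers close. It gives the time, the measured TCP pose, the force and the opening at its end, in the units of the state.
- ctrl.get_state(): the state, without advancing time (a new reading comes with each control period).
- vision.get_image(name): name is "scene" or "top"; returns the picture (420x560x3 uint8, red, green, blue); there is no depth.
- vision.camera_info(name): a dict with "fov_y" (degrees; the focal length in pixels is half the picture's height over the tangent of half this angle, whatever the lens; pixels are square), "cx", "cy" (the principal point, pixels), "dist" ([k1, k2, p1, p2, k3] as OpenCV has them; the pictures are not rectified), "pose" (4x4, takes a point from camera to world coordinates). Camera axes: x right, y down, z forward; pixel columns grow to the right and rows downward; lengths in m; the calibration is good to about 2 mm. A picture is of the moment at which its call begins. camera_info takes no time and is no camera call.
- close_job(): hands the job in, once; it reports no verdict.
The state is a dict: "time": time; "joint_positions": joint angles; "qd": joint speeds; "joint_torque": joint torques, N m; "position": TCP position; "tool_rot": TCP orientation; "ft_force": force on the tool from outside, world axes, zero at the start; "torque": the same for the moment, N m; "grip_width": opening from 0.0 (shut) to 1.0 (fully open).
Only numpy, scipy, OpenCV 4.12 (cv2) and the standard library are available. Lean on these libraries where they do the work, as an engineer would, in place of code of your own. Each camera call takes 0.05 s, during which the arm holds its last target. There are 200 camera calls.

### The job

Take the blue lid out of the sloped lid rack, lay it down flat in the middle of the green mat with its white plug underneath, and let go of it. Then pick it up again and close the blue cooler box with it, plug in the opening and lid fully down all round. Leave the other two lids in their places in the rack and do not disturb the bottle and the flask.

Things in the scene. Friction and masses are not known exactly. Their poses are not given: they have to be found in the camera images.
- lid_blue: Blue lid, 90 g: slab 60 (x) x 110 (y) x 8; white plug 30 x 80 x 6 centred under it. Origin: centre of the plug's underside, z to the blue top (plug z 0-6, slab 6-14). Starts in any bay on a long side, leaning 25 deg from vertical, plug facing the robot and down; upper edge (x=-30) nearer the robot, 71 above the bench, free to pinch across the 8; x points down the slab.
- lid_orange: Orange lid like the blue one, standing in another bay in the same way; to be left there.
- lid_green: Green lid like the blue one, standing in another bay in the same way; to be left there.
- rack: White and grey rack, fixed, 388 (y) x 75 (x), 58 high, three bays 124 wide, 128 apart along y. Origin on the bench under the middle bay; a lid's origin in its bay is at rack (0, -128 or 0 or 128, 38). The leaning panel covers the lower 38 of a lid's 60 on the plug side, a lip the lowest 12 on the other; the upper 20 are free on both sides.
- mat: Light green fixed mat, 170 (x) x 180 (y) x 4 thick. Origin at the centre of its underside, on the bench.
- cooler: Blue open thick-walled box, fixed, outside 56 (x) x 106 (y) x 45 high; opening 35 (x) x 85 (y), centred, 15 free depth above the vial caps inside. Origin: centre of its underside, on the bench. With the lid home (either way round) the slab rests on the rim and overhangs 2 all round; the lid's origin is then 39 above the bench.
- amber_bottle: Amber bottle with black cap, 60 diameter, 130 high, standing beside the rack; bystander. Origin at the centre of its underside.
- flask: Pale conical flask, 80 diameter, 110 high, standing at the other side of the rack; bystander. Origin at the centre of its underside.
Things that resemble listed ones, but are neither listed nor needed, are in the scene too. Several things have the shape of the lid_blue; the one meant has the colours described above.

How it is judged:
On the way:
1. the blue lid lies flat on the mat, plug down, let go (angle between lid_blue's own z axis and vertical below 0.1 rad and x of lid_blue in the frame of mat between -0.07 and 0.07 m and y of lid_blue in the frame of mat between -0.07 and 0.07 m and z of lid_blue in the frame of mat between 0 and 0.008 m and contact force between lid_blue and the fingers below 0.1 N and linear speed of lid_blue below 0.02 m/s), for 0.2 s.
At the end, for the whole second after the job is handed in: Blue lid home on the cooler: within 5 mm in x and y and 0.12 rad (either way round), level within 0.05 rad, origin 36 to 41.5 mm above the cooler's underside, released, at rest. Other lids within 20 mm, bottle and flask within 30 mm of their starts and upright within 0.2 rad (x of lid_blue in the frame of cooler between -0.005 and 0.005 m and y of lid_blue in the frame of cooler between -0.005 and 0.005 m and z of lid_blue in the frame of cooler between 0.036 and 0.0415 m and angle between the x axis of lid_blue and the x axis of cooler, either way round below 0.12 rad and angle between lid_blue's own z axis and vertical below 0.05 rad and contact force between lid_blue and the fingers below 0.1 N and linear speed of lid_blue below 0.01 m/s and angle between each of amber_bottle, flask's own z axis and vertical below 0.2 rad and distance of each of lid_orange, lid_green from where it was at the start of the episode below 0.02 m and distance of each of amber_bottle, flask from where it was at the start of the episode below 0.03 m); the robot touches nothing.
It fails at once if another lid is moved more than 20 mm (distance of any of lid_orange, lid_green from where it was at the start of the episode above 0.02 m).
It fails at once if the bottle or flask is moved more than 30 mm or tipped more than 0.4 rad (distance of any of amber_bottle, flask from where it was at the start of the episode above 0.03 m or angle between any of amber_bottle, flask's own z axis and vertical above 0.4 rad).
It also fails if it takes over 67 s, if anything falls off the work surface, if the arm or the gripper's body presses on something with over 40 N, if the wrist force passes 120 N, or if a joint passes its speed limit or range.

## Working session

There is one attempt and no reset: what is moved stays moved. The work goes in short steps, Python scripts to look and compute and a tool call to move; the robot and the scene stay as the last step left them, time stands still between calls to the robot, and variables do not carry over. Pictures are saved under pics/ and viewed, about 8 in all and at most 12, crops included, and the job is handed in when it is done.

Besides the shell and the picture viewer there is one more tool, called after ">>>" in YAML: its name, and indented under it one key for each argument. servo_tool: Moves the arm, as the interface text tells. Its arguments: {"type":"object","properties":{"commands":{"type":"array"},"newtons":{"type":"number"}},"required":["commands"]}

```bash
mkdir -p pics
python3 - <<'E'
from bench import ctrl, vision
import cv2, pickle
s=ctrl.get_state(); print({k:(v if not hasattr(v,'__len__') else [round(float(x),4) for x in v]) for k,v in s.items()})
for n in ("scene","top"):
    im=vision.get_image(n); cv2.imwrite(f"pics/{n}0.png",im[:,:,::-1]); i=vision.camera_info(n); print(n,i)
E
```

```text
{'time': 0.0, 'joint_positions': [-1.2399, 0.3219, -0.0701, 1.4517, 0.0226, 1.3708, -0.0569], 'qd': [0.0009, -0.0007, 0.0011, 0.002, -0.0001, 0.0014, 0.001], 'joint_torque': [-0.0005, -49.1282, -0.4041, -31.2536, -0.0638, 0.0436, 0.0002], 'position': [0.2024, 0.6171, 0.2214], 'tool_rot': [-0.974, 1.3441, 0.9719], 'ft_force': [-0.0149, -0.1227, -0.0068], 'torque': [-0.0176, 0.0218, 0.0135], 'grip_width': 1.0007120471366213}
scene {'fov_y': 52.94457683048683, 'cx': 281.3138887635685, 'cy': 205.68394003717083, 'dist': array([-0.04609416,  0.        ,  0.        ,  0.        ,  0.        ]), 'pose': array([[ 0.84063753,  0.3026622 , -0.44913709,  1.03691225],
       [ 0.54116259, -0.50264835,  0.67415702, -0.61827477],
       [-0.02171617, -0.80977789, -0.58633453,  0.58627077],
       [ 0.        ,  0.        ,  0.        ,  1.        ]])}
top {'fov_y': 55.47038692427361, 'cx': 276.3864537245758, 'cy': 216.21151806147142, 'dist': array([-0.05752532,  0.        ,  0.        ,  0.        ,  0.        ]), 'pose': array([[-0.02379235, -0.98662172,  0.16128083,  0.44468957],
       [-0.99970059,  0.02255823, -0.00947899,  0.01656348],
       [ 0.00571397, -0.16145806, -0.98686303,  1.0498798 ],
       [ 0.        ,  0.        ,  0.        ,  1.        ]])}
```

```bash
python3 -c "
import cv2
for n in ('scene','top'):
    im=cv2.imread(f'pics/{n}0.png'); cv2.imwrite(f'pics/{n}0b.png',cv2.resize(im,(800,600),interpolation=cv2.INTER_CUBIC))"
```

```text
(no output)
```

View pics/scene0b.png

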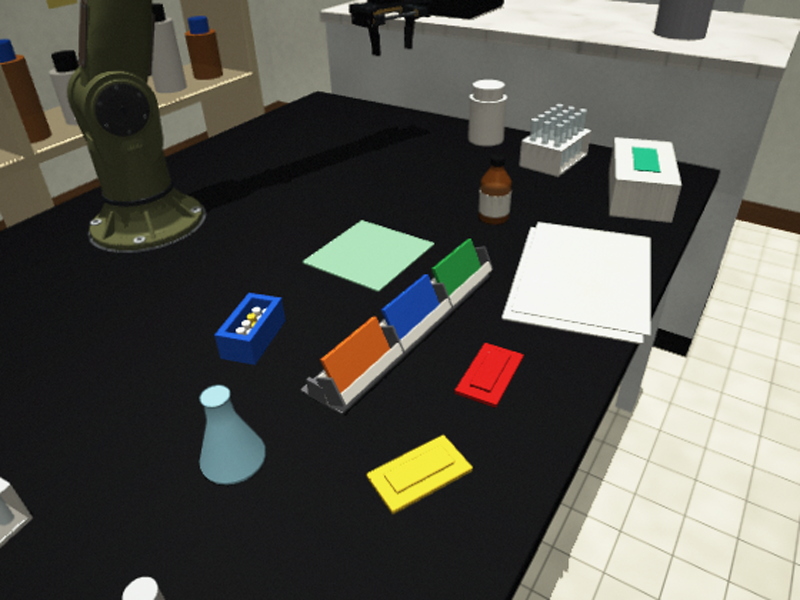

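View pics/top0b.png

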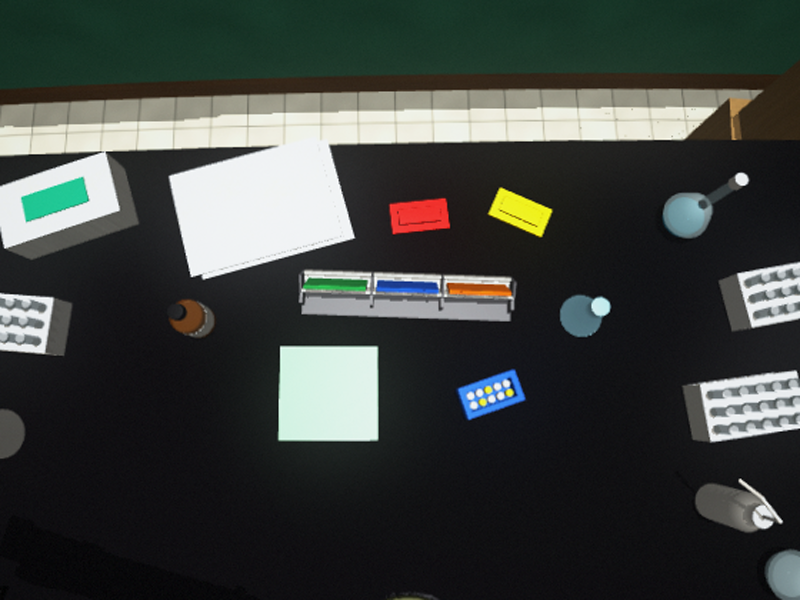

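Scene picture (800x600): the rack runs from (330,390) to (490,260), holding orange (355,355), blue (411,307) and green (458,265). The mat is at (370,255) and the cooler at (250,325). In the top view, the rack holds green (335,285), blue (408,288) and orange (478,290). The mat is at (328,393), the cooler at (491,394), the bottle at (190,318) and the flask at (585,315).

Lid candidates in the top view: blue (408,288), green, orange, red (420,215) and yellow (520,212). Only the one in the middle bay is blue, so that is the lid meant. I'll confirm it in a crop.

```bash
python3 -c "
import cv2
im=cv2.imread('pics/top0.png')[185:315,195:375]; cv2.imwrite('pics/crop1.png',cv2.resize(im,None,fx=4.4,fy=4.4,interpolation=cv2.INTER_CUBIC))"
cat > h.py <<'E'
import numpy as np, cv2
from bench import ctrl, vision
from scipy.spatial.transform import Rotation as R
def K(i): f=210/np.tan(np.radians(i['fov_y']/2)); return np.array([[f,0,i['cx']],[0,f,i['cy']],[0,0,1]])
def ray(n,uv):
    i=vision.camera_info(n); p=cv2.undistortPoints(np.array(uv,float).reshape(-1,1,2),K(i),i['dist']).reshape(-1,2)
    return i['pose'][:3,3], np.c_[p,np.ones(len(p))]@i['pose'][:3,:3].T
def at_z(n,uv,z):
    o,d=ray(n,uv); z=np.broadcast_to(z,len(d)); return o+d*((z-o[2])/d[:,2])[:,None]
def proj(n,P):
    i=vision.camera_info(n); T=np.linalg.inv(i['pose']); return cv2.projectPoints(np.array(P,float).reshape(-1,3),cv2.Rodrigues(T[:3,:3])[0],T[:3,3],K(i),i['dist'])[0].reshape(-1,2)
E
```

```text
(no output)
```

View pics/crop1.png

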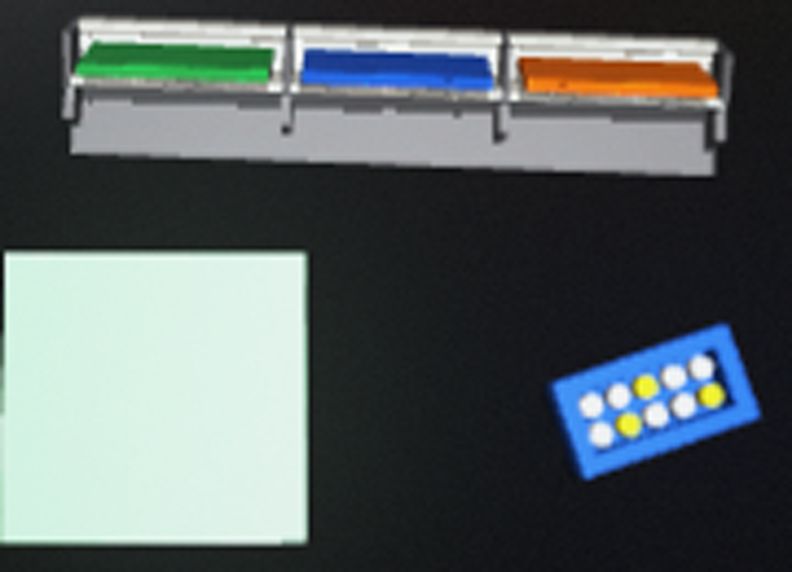

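The enlarged crop confirms one blue lid, in the middle bay, with its upper edge at crop (301,82)-(493,90). The cooler rim corners are at crop (552,384), (728,323), (762,418) and (586,480). The mat's right edge runs (306,252)-(306,543).

Run:
```python
from h import *
np.set_printoptions(precision=4,suppress=True)
c=lambda a:(np.array(a,float)+.5)/4.4-.5+[195,185]
m=at_z('top',c([(4,252),(306,252),(306,543),(2,543)]),.004); print('mat',m.mean(0),m)
q=at_z('top',c([(552,384),(728,323),(762,418),(586,480)]),.045); e=(q[0]-q[1]+q[3]-q[2]); print('cool',q.mean(0),np.degrees(np.arctan2(e[1],e[0])),np.linalg.norm(q[0]-q[1]),np.linalg.norm(q[1]-q[2]))
l=at_z('top',c([(301,82),(493,90)]),.0677); e=l[0]-l[1]; print('lid plugside edge',l,np.linalg.norm(e),'yaw',np.degrees(np.arctan2(-e[0],e[1])))
r=at_z('top',c([(71,153),(715,175)]),.0); e=r[0]-r[1]; print('rack front',r,np.linalg.norm(e),'yaw',np.degrees(np.arctan2(-e[0],e[1])))
b=at_z('top',np.array([(195,325),(580,322)])*.7,.02); print(b)
s=ctrl.get_state(); print(R.from_rotvec(s['tool_rot']).as_matrix())
# model overlay in scene
yaw=np.arctan2(-(l[0]-l[1])[0],(l[0]-l[1])[1]); Z=R.from_euler('z',yaw)
mid=l.mean(0); o=mid-Z.apply([-.0072,0,.0297])
print('lid origin',o)
s25,c25=np.sin(np.radians(25)),np.cos(np.radians(25))
L=Z.as_matrix()@np.array([[s25,0,c25],[0,1,0],[-c25,0,s25]])
P=[o+L@np.array(v) for v in [(-.03,-.055,.006),(-.03,.055,.006),(-.03,.055,.014),(-.03,-.055,.014),(.018,-.055,.014),(.018,.055,.014)]]
p=proj('scene',P); print(p)
from pathlib import Path
im=cv2.imread('pics/scene0.png'); x0,y0=200,160; f=5
cr=cv2.resize(im[y0:y0+110,x0:x0+155],None,fx=f,fy=f,interpolation=cv2.INTER_CUBIC)
for a in p: cv2.drawMarker(cr,tuple(int(v) for v in (a-[x0,y0]+.5)*f),(255,0,255),cv2.MARKER_CROSS,12,1)
cv2.imwrite('pics/crop2.png',cr)
```

```text
mat [0.4649 0.1314 0.004 ] [[0.5521 0.2207 0.004 ]
 [0.548  0.0402 0.004 ]
 [0.3778 0.0435 0.004 ]
 [0.3816 0.221  0.004 ]]
cool [ 0.4544 -0.1584  0.045 ] 107.38152888866531 0.10718981579624497 0.05674410125161409
lid plugside edge [[ 0.6389  0.0398  0.0677]
 [ 0.6318 -0.0694  0.0677]] 0.10941588876861727 yaw -3.725180204564541
rack front [[ 0.6117  0.1814  0.    ]
 [ 0.5893 -0.208   0.    ]] 0.39001616489093294 yaw -3.294284781189182
[[ 0.5915  0.373   0.02  ]
 [ 0.5808 -0.3328  0.02  ]]
[[-0.0005 -0.9502  0.3115]
 [-0.0016  0.3115  0.9502]
 [-1.     -0.0001 -0.0017]]
lid origin [ 0.6425 -0.0152  0.038 ]
[[265.3069 216.2768]
 [296.2927 191.3463]
 [299.0164 191.1178]
 [268.0553 216.1918]
 [276.6938 236.4599]
 [306.4866 210.2734]]
```

View pics/crop2.png

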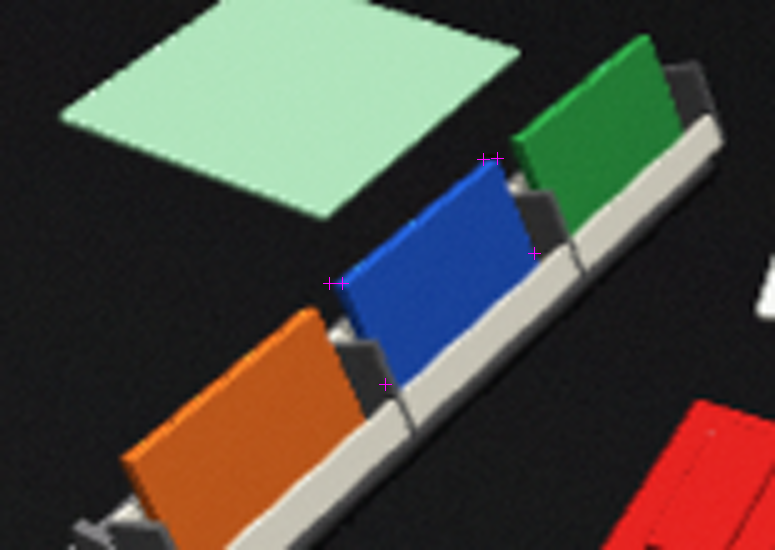

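The overlay of the lid model lands about 7 crop px above the real edge at (343,290)/(498,165), so the lid is about 2 mm further out than computed. The blue lid in the middle bay is confirmed. Next I plan the approach.

```bash
cat >> h.py <<'E'
from scipy.spatial.transform import Slerp
import json
Z=R.from_euler('z',-3.4,degrees=True)
t=np.radians(25); L=Z*R.from_matrix(np.array([[np.sin(t),0,np.cos(t)],[0,1,0],[-np.cos(t),0,np.sin(t)]]))
O=np.array([.644,-.0152,.038])
def tool(azim,tilt): # x down, tilted 'tilt' deg from vertical toward azimuth; jaw z along azimuth & up
    t=np.radians(tilt); return R.from_euler('z',azim,degrees=True)*R.from_matrix(np.array([[np.sin(t),0,np.cos(t)],[0,1,0],[-np.cos(t),0,np.sin(t)]]))
def plan(wps,start=None):
    """wps: (pos,Rot,rows,grip); prints calls of <=5 rows"""
    s=ctrl.get_state(); p,r=start or (np.array(s['position']),R.from_rotvec(s['tool_rot'])); seq=[]
    for P,Q,n,g in wps:
        S=Slerp([0,1],R.concatenate([r,Q])); D=np.linalg.norm(P-p)*1000/n; A=np.degrees((r.inv()*Q).magnitude())/n
        if D>62 or A>10.6: print('TOO FAST',D,A)
        seq+=[(p+(P-p)*k/n,S(k/n),g) for k in range(1,n+1)]; p,r=P,Q
    p,r=start or (np.array(s['position']),R.from_rotvec(s['tool_rot']))
    for a in range(0,len(seq),5):
        ch=seq[a:a+5]; print(json.dumps([[ [round(float(v),1)+0 for v in np.degrees((r.inv()*q).as_rotvec())]+[round(float(v),1)+0 for v in r.inv().apply(x-p)*1000]+[g] for x,q,g in ch]])); p,r=ch[-1][:2]
def show():
    s=ctrl.get_state(); q=R.from_rotvec(s['tool_rot']); print('t',s['time'],'pos',np.round(s['position'],4),'x',np.round(q.as_matrix()[:,0],3),'z',np.round(q.as_matrix()[:,2],3),'F',np.round(s['ft_force'],1),'g',round(s['grip_width']*87,1),'j',np.round(s['joint_positions'],2))
E
python3 - <<'E'
from h import *
plan([(O+L.apply([-.108,0,.010]),L,15,45)])
E
```

```text
[[[4.9, -1.4, -1.1, 5.5, -38.8, -31.5, 45], [9.9, -2.8, -2.2, 11.0, -77.5, -63.0, 45], [14.8, -4.3, -3.3, 16.5, -116.3, -94.5, 45], [19.7, -5.7, -4.4, 22.0, -155.0, -126.0, 45], [24.7, -7.1, -5.4, 27.4, -193.8, -157.5, 45]]]
[[[4.9, -1.4, -1.1, 6.9, -48.0, -13.3, 45], [9.9, -2.8, -2.2, 13.7, -95.9, -26.6, 45], [14.8, -4.3, -3.3, 20.6, -143.9, -39.8, 45], [19.7, -5.7, -4.4, 27.4, -191.9, -53.1, 45], [24.7, -7.1, -5.4, 34.3, -239.8, -66.4, 45]]]
[[[4.9, -1.4, -1.1, 11.1, -48.5, 6.7, 45], [9.9, -2.8, -2.2, 22.2, -97.1, 13.5, 45], [14.8, -4.3, -3.3, 33.3, -145.6, 20.2, 45], [19.7, -5.7, -4.4, 44.4, -194.1, 26.9, 45], [24.7, -7.1, -5.4, 55.5, -242.7, 33.6, 45]]]
```

>>> servo_tool:
  commands:
    - [[5, -1.4, -1, 5.5, -39, -31.5, 45], [10, -2.8, -2, 11, -78, -63, 45], [15, -4.3, -3.3, 16.5, -116, -94.5, 45], [19.7, -5.7, -4.4, 22, -155, -126, 45], [24.7, -7.1, -5.4, 27, -194, -157.5, 45]]

```text
time: 0.72
position: [0.3384, 0.4058, 0.1951]
tool_rot: [-0.628, 1.318, 0.622]
ft_force: [0.8, 0.3, 1.6]
grip_width: 0.55
```

>>> servo_tool:
  commands:
    - [[5, -1.4, -1, 7, -48, -13, 45], [10, -2.8, -2, 14, -96, -27, 45], [15, -4.3, -3.3, 20.5, -144, -40, 45], [19.7, -5.7, -4.4, 27, -192, -53, 45], [24.7, -7.1, -5.4, 34, -240, -66, 45]]

```text
time: 1.35
position: [0.4735, 0.1961, 0.168]
tool_rot: [-0.291, 1.247, 0.28]
ft_force: [1.1, 0.6, -0.1]
grip_width: 0.519
```

>>> servo_tool:
  commands:
    - [[5, -1.4, -1, 11, -48.5, 7, 45], [10, -2.8, -2, 22, -97, 13.5, 45], [15, -4.3, -3.3, 33, -146, 20, 45], [19.7, -5.7, -4.4, 44, -194, 27, 45], [24.7, -7.1, -5.4, 55.5, -243, 34, 45]]

```text
time: 1.98
position: [0.6087, -0.014, 0.1403]
tool_rot: [0.039, 1.135, -0.054]
ft_force: [0.4, 0.6, -0.3]
grip_width: 0.52
```

Run:
```python
from h import *
im=vision.get_image('scene'); x0,y0=180,120;f=4.5
cv2.imwrite('pics/c3.png',cv2.resize(im[y0:y0+130,x0:x0+175,::-1],None,fx=f,fy=f,interpolation=cv2.INTER_CUBIC))
show()
print('local TCP mm',L.inv().apply(np.array(ctrl.get_state()['position'])-O)*1000)
plan([(O+L.apply([-.108,0,.010]),L,2,45),(O+L.apply([-.019,0,.010]),L,3,45)])
```

```text
t 2.025 pos [ 0.6104 -0.021   0.1402] x [ 0.422 -0.03  -0.906] z [ 0.903 -0.066  0.423] F [ 0.6 -4.8  0.7] g 44.9 j [-0.63 -0.02  0.6   2.08  0.09  0.64 -0.17]
local TCP mm [-106.62288782   -7.76112013   13.11750098]
[[[-0.4, 0.0, 0.1, -0.7, 3.9, -1.6, 45], [-0.7, 0.1, 0.3, -1.4, 7.7, -3.2, 45], [-0.7, 0.1, 0.3, 28.3, 7.8, -3.2, 45], [-0.7, 0.1, 0.3, 57.9, 8.0, -3.3, 45], [-0.7, 0.1, 0.3, 87.6, 8.1, -3.3, 45]]]
```

View pics/c3.png

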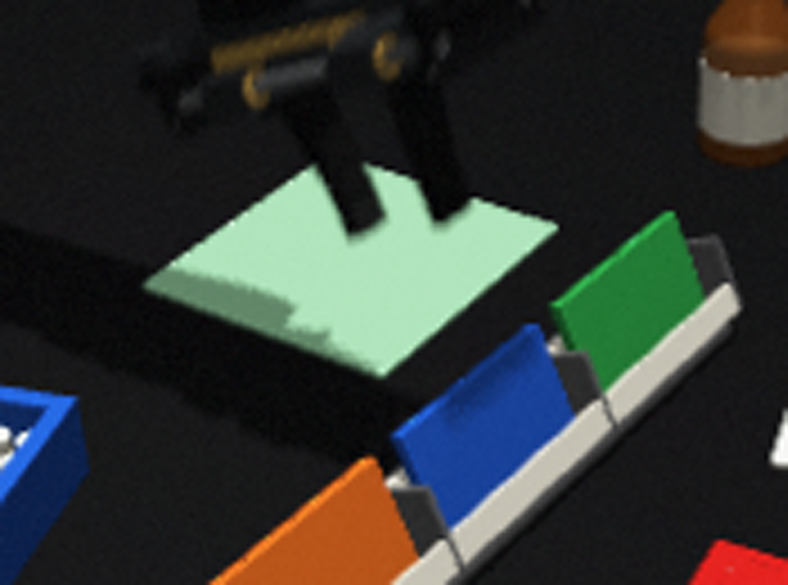

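The fingers at (360,235) and (450,215) are open above the rack, and all three lids are in place. I let the arm settle before going in.

>>> servo_tool:
  commands:
    - [[0, 0, 0, 0, 0, 0, 45], [0, 0, 0, 0, 0, 0, 45], [0, 0, 0, 0, 0, 0, 45]]

```text
time: 2.4
position: [0.608, -0.0111, 0.1407]
tool_rot: [0.036, 1.136, -0.05]
ft_force: [-1.0, 0.2, 0.3]
grip_width: 0.52
```

Run:
```python
from h import *
show()
print('local TCP mm',L.inv().apply(np.array(ctrl.get_state()['position'])-O)*1000)
plan([(O+L.apply([-.108,0,.010]),L,1,45),(O+L.apply([-.019,0,.010]),L,4,45)])
```

```text
t 2.4 pos [ 0.608  -0.0111  0.1407] x [ 0.42  -0.021 -0.907] z [ 0.905 -0.054  0.421] F [-1.   0.2  0.3] g 45.2 j [-0.64 -0.02  0.59  2.08  0.09  0.65 -0.17]
local TCP mm [-108.36074881    1.97014965   10.64190011]
[[[0.0, -0.1, -0.2, 0.4, -2.0, -0.6, 45], [0.0, -0.1, -0.2, 22.6, -2.1, -0.6, 45], [0.0, -0.1, -0.2, 44.9, -2.1, -0.6, 45], [0.0, -0.1, -0.2, 67.1, -2.2, -0.5, 45], [0.0, -0.1, -0.2, 89.4, -2.3, -0.5, 45]]]
```

>>> servo_tool:
  commands:
    - [[0, 0, 0, 22, -1, 0, 45], [0, 0, 0, 45, -2, -0.5, 45], [0, 0, 0, 68, -2, -0.5, 45], [0, 0, 0, 90, -2, -0.5, 45], [0, 0, 0, 90, -2, -0.5, 45]]
  newtons: 30

```text
time: 3.02
position: [0.6444, -0.0158, 0.0571]
tool_rot: [0.036, 1.139, -0.051]
ft_force: [0.6, 0.0, 0.5]
grip_width: 0.522
```

>>> servo_tool:
  commands:
    - [[0, 0, 0, 0, 0, 0, 0], [0, 0, 0, 0, 0, 0, 0], [0, 0, 0, 0, 0, 0, 0], [0, 0, 0, 0, 0, 0, 0]]
  newtons: 30

```text
time: 3.52
position: [0.6457, -0.0165, 0.0593]
tool_rot: [0.038, 1.135, -0.052]
ft_force: [-0.3, -0.4, 0.7]
grip_width: 0.148
```

Run:
```python
from h import *
show()
print('local TCP mm',L.inv().apply(np.array(ctrl.get_state()['position'])-O)*1000)
```

```text
t 3.525 pos [ 0.6457 -0.0165  0.0593] x [ 0.421 -0.022 -0.907] z [ 0.905 -0.056  0.422] F [-0.3 -0.4  0.7] g 12.9 j [-0.57  0.2   0.58  2.07 -0.17  0.47  0.05]
local TCP mm [-18.54632938  -1.21072177  10.65711301]
```

>>> servo_tool:
  commands:
    - [[0, 0, 0, 0, 0, 0, 0], [0, 0, 0, 0, 0, 0, 0], [0, 0, 0, 0, 0, 0, 0]]

```text
time: 3.9
position: [0.6457, -0.0166, 0.0591]
tool_rot: [0.037, 1.135, -0.052]
ft_force: [-2.6, 0.3, 4.3]
grip_width: 0.087
```

The opening is 7.6 mm, so the slab is pinched. Next: withdraw along the slab, then swing over to the mat with the tool turned about 90° and tilted 45°.

Run:
```python
from h import *
s=ctrl.get_state(); p=np.array(s['position']); r=R.from_rotvec(s['tool_rot'])
Q=tool(90,45); C=np.array([.465,.131+.03,.004]); T=C-Q.apply([.048,0,-.004]); print(T)
plan([(p+r.apply([-.1,0,0]),r,5,0),(T+[0.02,0,.14],Q,15,0),(T+[0,0,.06],Q,3,0)])
```

```text
[0.465      0.1298873  0.04076955]
[[[0.0, 0.0, 0.0, -20.0, 0.0, 0.0, 0], [0.0, 0.0, 0.0, -40.0, 0.0, 0.0, 0], [0.0, 0.0, 0.0, -60.0, 0.0, 0.0, 0], [0.0, 0.0, 0.0, -80.0, 0.0, 0.0, 0], [0.0, 0.0, 0.0, -100.0, 0.0, 0.0, 0]]]
[[[-5.1, -1.0, 3.6, -5.4, 9.1, -6.8, 0], [-10.3, -2.0, 7.2, -10.8, 18.3, -13.7, 0], [-15.4, -3.0, 10.7, -16.3, 27.4, -20.5, 0], [-20.5, -4.1, 14.3, -21.7, 36.5, -27.3, 0], [-25.7, -5.1, 17.9, -27.1, 45.6, -34.2, 0]]]
[[[-5.1, -1.0, 3.6, -2.4, 12.3, -1.6, 0], [-10.3, -2.0, 7.2, -4.7, 24.6, -3.1, 0], [-15.4, -3.0, 10.7, -7.1, 36.9, -4.7, 0], [-20.5, -4.1, 14.3, -9.5, 49.2, -6.2, 0], [-25.7, -5.1, 17.9, -11.8, 61.5, -7.8, 0]]]
[[[-5.1, -1.0, 3.6, 1.6, 11.9, 4.0, 0], [-10.3, -2.0, 7.2, 3.2, 23.7, 8.1, 0], [-15.4, -3.0, 10.7, 4.8, 35.6, 12.1, 0], [-20.5, -4.1, 14.3, 6.5, 47.4, 16.1, 0], [-25.7, -5.1, 17.9, 8.1, 59.3, 20.2, 0]]]
[[[0.0, 0.0, 0.0, 18.9, 6.7, -18.9, 0], [0.0, 0.0, 0.0, 37.7, 13.3, -37.7, 0], [0.0, 0.0, 0.0, 56.6, 20.0, -56.6, 0]]]
```

>>> servo_tool:
  commands:
    - [[0, 0, 0, -12, 0, 0, 0], [0, 0, 0, -30, 0, 0, 0], [0, 0, 0, -52, 0, 0, 0], [0, 0, 0, -77, 0, 0, 0], [0, 0, 0, -100, 0, 0, 0]]

```text
time: 4.53
position: [0.6028, -0.0147, 0.1503]
tool_rot: [0.038, 1.136, -0.053]
ft_force: [1.2, -0.1, -1.5]
grip_width: 0.088
```

>>> servo_tool:
  commands:
    - [[-5, -1, 3.6, -5.5, 9, -7, 0], [-10.3, -2, 7.2, -11, 18, -13.5, 0], [-15.4, -3, 10.7, -16, 27, -20.5, 0], [-20.5, -4, 14.3, -21.5, 36.5, -27, 0], [-25.7, -5, 17.9, -27, 45.5, -34, 0]]

```text
time: 5.15
position: [0.5633, 0.0336, 0.1598]
tool_rot: [-0.186, 1.021, 0.478]
ft_force: [0.1, 0.3, -0.9]
grip_width: 0.088
```

>>> servo_tool:
  commands:
    - [[-5, -1, 3.6, -2.5, 12, -1.5, 0], [-10.3, -2, 7.2, -5, 24.5, -3, 0], [-15.4, -3, 10.7, -7, 37, -4.5, 0], [-20.5, -4, 14.3, -9.5, 49, -6, 0], [-25.7, -5, 17.9, -12, 61.5, -8, 0]]

```text
time: 5.78
position: [0.5236, 0.0817, 0.1707]
tool_rot: [-0.404, 0.847, 0.992]
ft_force: [0.1, -0.3, -1.2]
grip_width: 0.091
```

>>> servo_tool:
  commands:
    - [[-5, -1, 3.6, 1.5, 12, 4, 0], [-10.3, -2, 7.2, 3, 23.5, 8, 0], [-15.4, -3, 10.7, 5, 35.5, 12, 0], [-20.5, -4, 14.3, 6.5, 47.5, 16, 0], [-25.7, -5, 17.9, 8, 59, 20, 0]]

```text
time: 6.4
position: [0.4841, 0.129, 0.1802]
tool_rot: [-0.616, 0.618, 1.488]
ft_force: [-0.4, -1.0, -0.7]
grip_width: 0.089
```

Run:
```python
from h import *
im=vision.get_image('scene')[:,:,::-1]
cv2.imwrite('pics/s4.png',cv2.resize(im[60:300,130:450],None,fx=2.5,fy=2.5,interpolation=cv2.INTER_CUBIC))
show()
```

```text
t 6.45 pos [0.4841 0.1303 0.1801] x [-0.009  0.705 -0.709] z [-0.005  0.709  0.705] F [-0.1  1.6 -1.2] g 7.3 j [-0.8   0.26  1.13  2.01 -0.96  1.48  2.26]
```

View pics/s4.png

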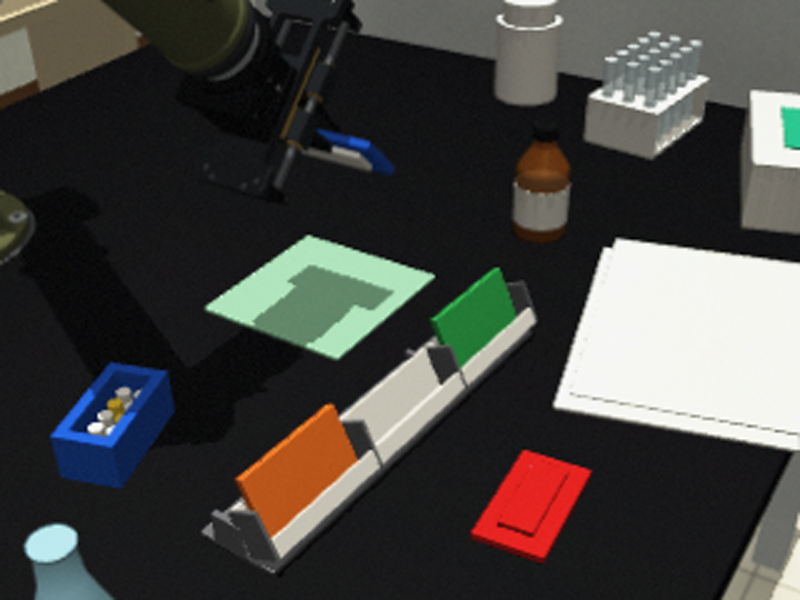

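The lid is held at (350,155) with the white plug underneath, and the orange and green lids are untouched. I lower it towards the mat.

Run:
```python
from h import *
Q=tool(90,45); T=np.array([.465,.130,.0408])
plan([(T+[0,0,.02],Q,5,0)])
```

```text
[[[0.1, 0.0, -0.1, 16.9, 3.8, -16.8, 0], [0.1, -0.1, -0.2, 33.8, 7.5, -33.7, 0], [0.2, -0.1, -0.3, 50.7, 11.3, -50.5, 0], [0.3, -0.1, -0.4, 67.6, 15.0, -67.3, 0], [0.3, -0.2, -0.5, 84.6, 18.8, -84.2, 0]]]
```

>>> servo_tool:
  commands:
    - [[0, 0, 0, 17, 4, -17, 0], [0, 0, 0, 34, 7.5, -34, 0], [0, 0, 0, 51, 11, -51, 0], [0, 0, 0, 68, 15, -68, 0], [0, 0, -0.5, 85, 19, -85, 0]]

```text
time: 7.08
position: [0.4655, 0.1285, 0.0597]
tool_rot: [-0.618, 0.616, 1.475]
ft_force: [0.2, 0.2, -1.3]
grip_width: 0.088
```

>>> servo_tool:
  commands:
    - [[0, 0, 0, 3.5, 0, -3.5, 0], [0, 0, 0, 7, 0, -7, 0], [0, 0, 0, 9, 0, -9, 0], [0, 0, 0, 9, 0, -9, 0]]

```text
time: 7.58
position: [0.466, 0.1288, 0.048]
tool_rot: [-0.617, 0.614, 1.476]
ft_force: [-0.3, 0.4, -0.8]
grip_width: 0.087
```

```bash
python3 -c "
from h import *
show()"
```

```text
t 7.575 pos [0.466  0.1288 0.048 ] x [ 0.006  0.705 -0.709] z [-0.     0.709  0.705] F [-0.3  0.4 -0.8] g 7.6 j [-0.65  0.5   0.99  2.14 -1.16  1.41  2.56]
```

>>> servo_tool:
  commands:
    - [[0, 0, 0, 1.5, 0, -1.5, 0], [0, 0, 0, 3, 0, -3, 0], [0, 0, 0, 4.5, 0, -4.5, 0], [0, 0, 0, 5, 0, -5, 0], [0, 0, 0, 5, 0, -5, 0]]

```text
time: 8.2
position: [0.4657, 0.1288, 0.0407]
tool_rot: [-0.617, 0.614, 1.476]
ft_force: [0.5, -0.7, 1.1]
grip_width: 0.086
```

>>> servo_tool:
  commands:
    - [[0, 0, 0, 0, 0, 0, 12], [0, 0, 0, 0, 0, 0, 18], [0, 0, 0, 0, 0, 0, 26], [0, 0, 0, 0, 0, 0, 34], [0, 0, 0, 0, 0, 0, 42]]

```text
time: 8.82
position: [0.4655, 0.1288, 0.0405]
tool_rot: [-0.617, 0.615, 1.477]
ft_force: [0.4, 0.4, -0.4]
grip_width: 0.423
```

>>> servo_tool:
  commands:
    - [[0, 0, 0, 0, 0, 0, 50], [0, 0, 0, 0, 0, 0, 50], [0, 0, 0, 0, 0, 0, 50]]

```text
time: 9.2
position: [0.4656, 0.1288, 0.0405]
tool_rot: [-0.617, 0.615, 1.476]
ft_force: [-0.2, -0.0, -0.9]
grip_width: 0.573
```

Run:
```python
from h import *
im=vision.get_image('scene')[:,:,::-1]
cv2.imwrite('pics/s5.png',cv2.resize(im[100:220,170:330],None,fx=5,fy=5,interpolation=cv2.INTER_CUBIC))
show()
```

```text
t 9.25 pos [0.4656 0.1288 0.0405] x [ 0.005  0.705 -0.709] z [0.    0.709 0.705] F [-0.5 -0.7 -1.1] g 49.7 j [-0.64  0.51  0.98  2.14 -1.17  1.41  2.57]
```

View pics/s5.png

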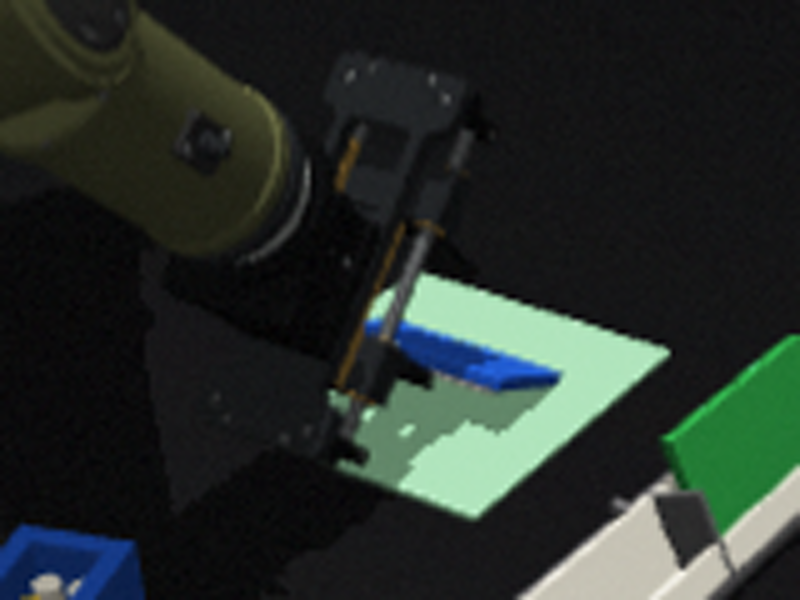

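The lid rests on the lower finger, tilted, with its lower edge on the mat at (530,380). I pull the finger out quickly and horizontally, then go up.

>>> servo_tool:
  commands:
    - [[0, 0, 0, -35, 0, -35, 50], [0, 0, 0, -49, 0, -21, 50], [0, 0, 0, -77, 0, 7, 50], [0, 0, 0, -110, 0, 40, 60], [0, 0, 0, -140, 0, 70, 60]]

```text
time: 9.88
position: [0.4649, 0.0795, 0.1905]
tool_rot: [-0.616, 0.615, 1.476]
ft_force: [0.9, 1.0, 0.5]
grip_width: 0.67
```

Run:
```python
from h import *
for n,y0,y1,x0,x1 in (('scene',140,240,190,323),('top',225,325,180,313)):
    im=vision.get_image(n)[:,:,::-1]
    cv2.imwrite(f'pics/{n}6.png',cv2.resize(im[y0:y1,x0:x1],None,fx=3,fy=3,interpolation=cv2.INTER_CUBIC))
cv2.imwrite('pics/c6.png',np.hstack([cv2.imread('pics/scene6.png'),cv2.imread('pics/top6.png')]))
show()
```

```text
t 9.975 pos [0.4671 0.0791 0.1938] x [ 0.011  0.707 -0.707] z [-0.005  0.707  0.707] F [-0.2 -0.7 -0.2] g 59.4 j [-0.74  0.22  1.18  2.02 -0.89  1.53  2.3 ]
```

View pics/c6.png

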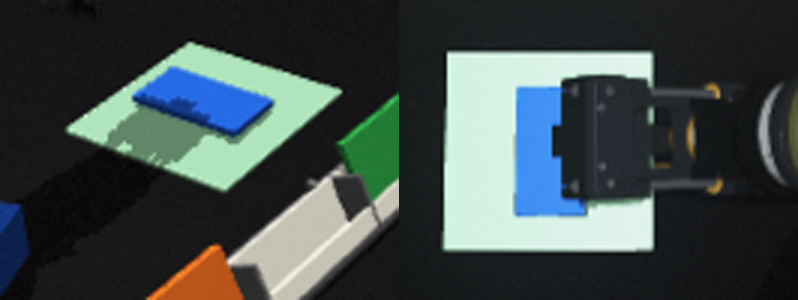

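The lid lies flat in the middle of the mat. In the scene half its top corners are (133,95), (172,67), (273,102) and (237,130). In the top half its left edge runs (515,87)-(515,214). I compute its pose and the vertical hover above it.

Run:
```python
from h import *
np.set_printoptions(precision=4,suppress=True)
c=(np.array([(133,95),(172,67),(273,102),(237,129)])+.5)/3-.5+[190,140]
q=at_z('scene',c,.018); print(q,q.mean(0)); e=q[2]-q[1]+q[3]-q[0]; print('long az',np.degrees(np.arctan2(e[1],e[0])),[np.linalg.norm(q[i]-q[i-1]) for i in range(4)])
t=(np.array([(515-399,87),(515-399,214)])+.5)/3-.5+[180,225]; print('top left edge',at_z('top',t,.018))
# edges to refine (sub-pixel) from top view
Q=tool(90,0); print()
plan([(np.array([.47,.12,.16]),Q,6,85),(np.array([.47,.12,.13]),Q,3,85)])
```

```text
[[0.4134 0.0998 0.018 ]
 [0.4137 0.1561 0.018 ]
 [0.5243 0.1522 0.018 ]
 [0.5217 0.101  0.018 ]] [0.4683 0.1273 0.018 ]
long az -0.7145919166203857 [np.float64(0.10834769931218403), np.float64(0.056351143532595786), np.float64(0.11061030834272857), np.float64(0.051213335401733125)]
top left edge [[0.5188 0.1588 0.018 ]
 [0.4113 0.1591 0.018 ]]

[[[0.0, 7.5, 0.1, 8.8, -0.4, 0.8, 85], [0.0, 15.0, 0.2, 17.6, -0.8, 1.7, 85], [0.0, 22.5, 0.4, 26.4, -1.1, 2.5, 85], [0.0, 30.0, 0.5, 35.2, -1.5, 3.3, 85], [0.0, 37.5, 0.6, 44.0, -1.9, 4.2, 85]]]
[[[0.0, 7.5, 0.1, 6.5, -0.5, 6.0, 85], [0.0, 7.5, 0.1, 16.4, -0.4, 4.7, 85], [0.0, 7.5, 0.1, 26.3, -0.4, 3.4, 85], [0.0, 7.5, 0.1, 36.2, -0.4, 2.1, 85]]]
```

>>> servo_tool:
  commands:
    - [[0, 7.5, 0, 9, 0, 1, 85], [0, 15, 0, 18, -1, 2, 85], [0, 22.5, 0.5, 26, -1, 3, 85], [0, 30, 0.5, 35, -1.5, 3, 85], [0, 37.5, 0.5, 44, -2, 4, 85]]

```text
time: 10.6
position: [0.4667, 0.1139, 0.1606]
tool_rot: [-1.114, 1.119, 1.269]
ft_force: [-1.2, -0.3, -0.9]
grip_width: 0.974
```

>>> servo_tool:
  commands:
    - [[0, 7.5, 0, 6.5, 0, 6, 85], [0, 7.5, 0, 16, 0, 8, 85], [0, 7.5, 0, 26, 0, 9, 85], [0, 7.5, 0, 36, 0, 9, 85], [0, 7.5, 0, 36, 0, 9, 85]]

```text
time: 11.22
position: [0.4664, 0.1255, 0.1253]
tool_rot: [-1.207, 1.217, 1.21]
ft_force: [0.7, 1.0, 0.8]
grip_width: 0.977
```

Run:
```python
from h import *
show()
Q=tool(90,0)
plan([(np.array([.467,.128,.08]),Q,2,85),(np.array([.467,.128,.02]),Q,3,85),(np.array([.467,.128,.009]),Q,2,85)])
```

```text
t 11.225 pos [0.4664 0.1255 0.1253] x [-0.006 -0.003 -1.   ] z [ 0.003  1.    -0.003] F [0.7 1.  0.8] g 85.0 j [-1.16  0.04  0.86  2.   -0.03  1.13  1.29]
[[[-0.1, -0.1, -0.2, 22.6, -0.4, 1.3, 85], [-0.2, -0.2, -0.3, 45.2, -0.8, 2.6, 85], [-0.2, -0.2, -0.3, 65.2, -1.0, 2.7, 85], [-0.2, -0.2, -0.3, 85.2, -1.1, 2.8, 85], [-0.2, -0.2, -0.3, 105.2, -1.2, 2.8, 85]]]
[[[0.0, 0.0, 0.0, 5.5, 0.0, 0.0, 85], [0.0, 0.0, 0.0, 11.0, 0.0, 0.0, 85]]]
```

>>> servo_tool:
  commands:
    - [[0, 0, -0.2, 22, 0, 1, 85], [0, 0, -0.3, 45, -1, 2.5, 85], [0, 0, -0.3, 65, -1, 2.5, 85], [0, 0, -0.3, 85, -1, 3, 85], [0, 0, -0.3, 105, -1, 3, 85]]

```text
time: 11.85
position: [0.4681, 0.1294, 0.0211]
tool_rot: [-1.21, 1.21, 1.206]
ft_force: [0.8, 0.1, -0.4]
grip_width: 0.978
```

>>> servo_tool:
  commands:
    - [[0, 0, 0, 5, 0, 0, 85], [0, 0, 0, 10, 0, 0, 85], [0, 0, 0, 10, 0, 0, 85]]

```text
time: 12.22
position: [0.4679, 0.1298, 0.0116]
tool_rot: [-1.211, 1.21, 1.207]
ft_force: [-0.4, -0.7, 0.0]
grip_width: 0.976
```

>>> servo_tool:
  commands:
    - [[0, 0, 0, 0, 0, 0, 50], [0, 0, 0, 0, 0, 0, 50], [0, 0, 0, 0, 0, 0, 50], [0, 0, 0, 0, 0, 0, 50]]
  newtons: 20

```text
time: 12.72
position: [0.4677, 0.1298, 0.0114]
tool_rot: [-1.212, 1.21, 1.207]
ft_force: [0.5, 0.1, 1.2]
grip_width: 0.688
```

Run:
```python
from h import *
show()
im=vision.get_image('scene')[:,:,::-1]
cv2.imwrite('pics/s7.png',cv2.resize(im[130:240,180:325],None,fx=5,fy=5,interpolation=cv2.INTER_CUBIC))
```

```text
t 12.725 pos [0.4677 0.1298 0.0114] x [ 0.001 -0.003 -1.   ] z [ 0.     1.    -0.003] F [0.5 0.1 1.2] g 59.9 j [-1.08  0.25  0.83  2.1  -0.24  0.89  1.46]
```

View pics/s7.png

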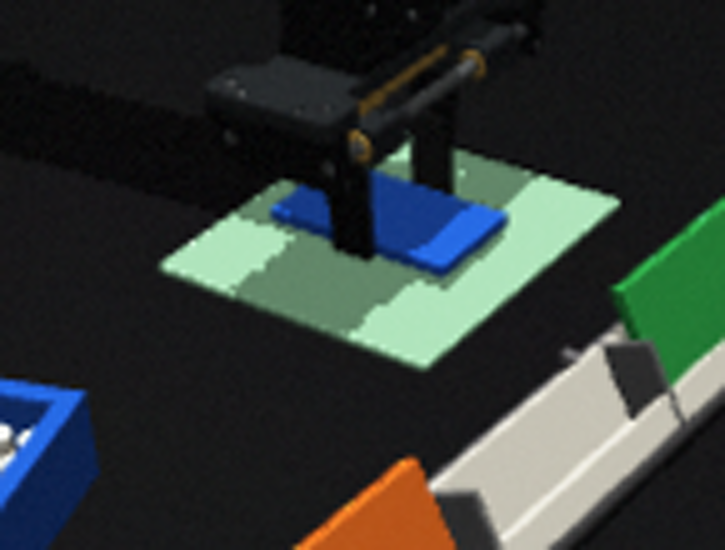

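The grip is at 59.9 mm across the 60 mm side, and the finger sits about mid-length of the lid. The lid goes up and over to hover above the cooler.

Run:
```python
from h import *
s=ctrl.get_state(); p=np.array(s['position']); r=R.from_rotvec(s['tool_rot'])
Q=tool(17.4,0); H=np.array([.4544,-.1584,.10])
plan([(p+[0,0,.085],r,3,50),(p+[-.001,-.03,.095],r,1,50),(H+[0,.02,.0],Q,9,50),(H,Q,2,50)])
```

```text
[[[0.0, 0.0, 0.0, -28.3, 0.0, -0.1, 50], [0.0, 0.0, 0.0, -56.7, -0.1, -0.2, 50], [0.0, 0.0, 0.0, -85.0, -0.1, -0.2, 50], [0.0, 0.0, 0.0, -94.9, 0.9, -30.3, 50], [8.1, 0.0, 0.0, -94.1, 2.2, -56.7, 50]]]
[[[8.1, 0.0, 0.0, 0.8, -2.4, -26.4, 50], [16.1, 0.0, 0.0, 1.6, -4.7, -52.8, 50], [24.2, 0.0, 0.1, 2.3, -7.1, -79.2, 50], [32.3, 0.0, 0.1, 3.1, -9.4, -105.6, 50], [40.3, -0.1, 0.1, 3.9, -11.8, -132.0, 50]]]
[[[8.1, 0.0, 0.0, 0.7, -18.9, -18.6, 50], [16.1, 0.0, 0.0, 1.5, -37.8, -37.2, 50], [24.2, 0.0, 0.1, 2.2, -56.6, -55.8, 50], [24.2, 0.0, 0.1, 2.2, -64.1, -62.4, 50], [24.2, 0.0, 0.1, 2.2, -71.6, -69.1, 50]]]
```

>>> servo_tool:
  commands:
    - [[0, 0, 0, -25, 0, 0, 50], [0, 0, 0, -55, 0, 0, 50], [0, 0, 0, -85, 0, 0, 50], [0, 0, 0, -95, 1, -30, 50], [8, 0, 0, -94, 2, -57, 50]]

```text
time: 13.4
position: [0.466, 0.0726, 0.1063]
tool_rot: [-1.106, 1.272, 1.101]
ft_force: [1.2, -0.2, -1.1]
grip_width: 0.687
```

>>> servo_tool:
  commands:
    - [[8, 0, 0, 1, -2.5, -26.5, 50], [16, 0, 0, 1.5, -5, -53, 50], [24, 0, 0, 2.5, -7, -79, 50], [32, 0, 0, 3, -9.5, -106, 50], [40, 0, 0, 4, -12, -132, 50]]

```text
time: 14.02
position: [0.4586, -0.0602, 0.1016]
tool_rot: [-0.571, 1.495, 0.568]
ft_force: [0.2, 0.1, -0.7]
grip_width: 0.69
```

>>> servo_tool:
  commands:
    - [[8, 0, 0, 1, -19, -18.5, 50], [16, 0, 0, 1.5, -38, -37, 50], [24.5, 0, 0, 2, -57, -56, 50], [24.5, 0, 0, 2, -64, -62.5, 50], [24.5, 0, 0, 2, -71.5, -69, 50]]

```text
time: 14.65
position: [0.4554, -0.1583, 0.0999]
tool_rot: [-0.244, 1.557, 0.24]
ft_force: [-0.5, 0.1, -0.8]
grip_width: 0.688
```

>>> servo_tool:
  commands:
    - [[0, 0, 0, 0, 0, 0, 50], [0, 0, 0, 0, 0, 0, 50], [0, 0, 0, 0, 0, 0, 50]]

```text
time: 15.02
position: [0.4556, -0.1579, 0.1]
tool_rot: [-0.243, 1.557, 0.239]
ft_force: [0.8, -0.0, -1.5]
grip_width: 0.684
```

```bash
cat > ov.py <<'E'
from h import *
def box(o,az,z,hx,hy): 
    A=R.from_euler('z',az,degrees=True); return np.array([o+A.apply([a*hx,b*hy,z]) for a,b in ((-1,-1),(1,-1),(1,1),(-1,1))])
def draw(name,cool,lid,out,az):
    ims=[]
    for n,(x0,y0) in (('scene',(125,180)),('top',(300,240))):
        im=np.ascontiguousarray(vision.get_image(n)[:,:,::-1]); cv2.imwrite(f'pics/raw_{n}_{name}.png',im)
        f=5; cr=cv2.resize(im[y0:y0+100,x0:x0+80],None,fx=f,fy=f,interpolation=cv2.INTER_CUBIC)
        for P,c in ((box(cool,az,.045,.028,.053),(0,0,255)),(box(cool,az,.0,.028,.053),(0,255,255)),(box(lid,az,.014,.03,.055),(255,0,255)),(box(lid,az,.006,.03,.055),(0,255,0))):
            p=(proj(n,P)-[x0,y0]+.5)*f; 
            for a in p: cv2.drawMarker(cr,tuple(int(v) for v in a),c,cv2.MARKER_CROSS,10,1)
            print(n,np.round(p).tolist())
        ims.append(cr)
    cv2.imwrite(out,np.hstack(ims))
E
python3 - <<'E'
from ov import *
show(); p=np.array(ctrl.get_state()['position'])
draw('8',np.array([.4544,-.1584,0]),p-[0,0,.0074],'pics/c8.png',17.4)
E
```

```text
t 15.025 pos [ 0.4556 -0.1579  0.1   ] x [ 0.001 -0.002 -1.   ] z [0.953 0.302 0.   ] F [ 0.8 -0.  -1.5] g 59.5 j [-0.82  0.1   1.16  2.04 -0.1   1.07  0.69]
scene [[121.0, 271.0], [244.0, 293.0], [356.0, 141.0], [241.0, 124.0]]
scene [[143.0, 354.0], [263.0, 376.0], [370.0, 222.0], [258.0, 203.0]]
scene [[84.0, 152.0], [222.0, 174.0], [345.0, 22.0], [217.0, 4.0]]
scene [[88.0, 169.0], [226.0, 191.0], [347.0, 38.0], [220.0, 20.0]]
top [[341.0, 200.0], [302.0, 94.0], [104.0, 162.0], [142.0, 270.0]]
top [[321.0, 200.0], [284.0, 99.0], [94.0, 164.0], [130.0, 267.0]]
top [[375.0, 199.0], [331.0, 78.0], [112.0, 154.0], [156.0, 277.0]]
top [[371.0, 199.0], [327.0, 79.0], [110.0, 154.0], [153.0, 276.0]]
```

View pics/c8.png

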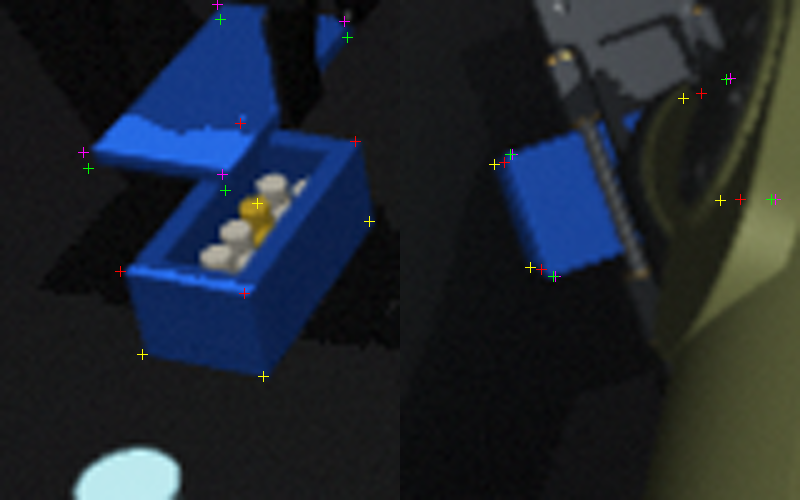

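In the scene half, lid and cooler are shifted from their models by nearly the same amount: lid corner (93,150) against (84,152), rim corner (128,271) against (121,271). In the top half the lid's near end is about 5 px past its model, so it may sit 1-3 mm off along its length. I measure the edges with code.

Run:
```python
from ov import *
from scipy.ndimage import map_coordinates, gaussian_filter1d
def edge(img,n,c,az,z,hx,hy,side,axis):
    A=R.from_euler('z',az,degrees=True); d=np.arange(-9,9.01,.25)/1000; im=img.astype(float).sum(2); prof=[]
    for k in d:
        t=np.linspace(-.7,.7,25)
        P=np.array([[side*hx+k,v*hy,z] if axis=='x' else [v*hx,side*hy+k,z] for v in t])
        uv=proj(n,c+A.apply(P)); prof.append(map_coordinates(im,[uv[:,1],uv[:,0]],order=1).mean())
    g=np.gradient(gaussian_filter1d(prof,1.5)); i=np.argsort(-abs(g)); 
    loc=[j for j in range(1,len(g)-1) if abs(g[j])>=abs(g[j-1]) and abs(g[j])>abs(g[j+1]) and abs(g[j])>.25*abs(g).max()]
    return [(round(float(d[j]*1000),2),round(float(g[j]),1)) for j in loc]
cool=np.array([.4544,-.1584,0]); lid=np.array([.4556,-.1579,.0926])
for n in ('scene','top'):
    a=cv2.imread(f'pics/{n}0.png'); b=cv2.imread(f'pics/raw_{n}_8.png')
    for ax in 'xy':
        for s in (-1,1):
            print(n,ax,s,'cool rim',edge(a,n,cool,17.4,.045,.028,.053,s,ax),'inner',edge(a,n,cool,17.4,.045,.0175,.0425,s,ax),'| lid top',edge(b,n,lid,17.4,.014,.03,.055,s,ax),'lid bot',edge(b,n,lid,17.4,.006,.03,.055,s,ax))
```

```text
scene x -1 cool rim [(2.25, 17.9)] inner [(-8.0, 17.5), (2.5, -13.6)] | lid top [(2.25, 11.9)] lid bot [(-5.25, 12.8)]
scene x 1 cool rim [(-7.0, -6.0), (2.5, -16.4)] inner [(-6.0, -13.2), (-0.75, 14.1), (3.25, -7.2)] | lid top [(1.75, -4.8)] lid bot [(-4.75, -5.9)]
scene y -1 cool rim [(-0.25, 14.1)] inner [(-8.5, 3.7), (-0.5, -8.7), (3.25, 10.3)] | lid top [(-4.75, 5.2), (2.5, 12.1)] lid bot [(4.25, 4.4), (8.25, 3.2)]
scene y 1 cool rim [(-8.5, 4.7), (0.0, -14.8)] inner [(-0.25, 10.1), (8.5, -7.1)] | lid top [(-1.75, -0.8), (2.0, -2.9)] lid bot [(-8.5, -0.3), (-7.25, 0.1), (-5.25, -0.2), (-3.75, 0.2), (-1.25, -0.3), (1.0, -0.3), (3.25, 0.1), (4.75, 0.3), (6.75, -0.3), (8.5, -0.3)]
top x -1 cool rim [(0.0, 21.3)] inner [(-8.25, 10.8), (-0.25, -7.9), (4.0, 14.1)] | lid top [(-8.0, -1.0), (-4.0, -0.9), (0.25, 3.3)] lid bot [(-8.0, -1.0), (-0.5, 3.4)]
top x 1 cool rim [(1.75, -20.3)] inner [(-1.25, -7.2), (8.5, -3.3)] | lid top [(0.0, -3.7), (5.0, 2.4)] lid bot [(-4.75, 1.0), (0.25, -3.9), (5.25, 2.3)]
top y -1 cool rim [(-0.25, 21.4)] inner [(-8.25, 9.3), (1.25, -16.4), (6.5, 22.3)] | lid top [(-8.25, -1.0), (-4.25, -1.8), (2.5, -2.4), (6.75, -2.2)] lid bot [(-6.25, -1.7), (0.75, -2.4), (5.0, -2.1)]
top y 1 cool rim [(0.75, -18.4)] inner [(-8.25, 2.9), (-0.75, -8.9), (8.5, -3.4)] | lid top [(3.0, -6.1), (5.25, -5.6)] lid bot [(2.25, -6.1), (4.5, -5.6), (8.25, -4.0)]
```

Both cameras agree: the lid sits about 2.6 mm too far along its length and 0.7 mm across the jaws. I correct by tool y -2.6 and z -0.7, then descend.

>>> servo_tool:
  commands:
    - [[0, 0, 0, 10, -2.6, -0.7, 50], [0, 0, 0, 25, -2.6, -0.7, 50], [0, 0, 0, 40, -2.6, -0.7, 50], [0, 0, 0, 44, -2.6, -0.7, 50], [0, 0, 0, 44, -2.6, -0.7, 50]]

```text
time: 15.75
position: [0.4554, -0.1618, 0.0558]
tool_rot: [-0.242, 1.558, 0.237]
ft_force: [0.8, -0.6, -0.9]
grip_width: 0.687
```

>>> servo_tool:
  commands:
    - [[0, 0, 0, 1.5, 0, 0, 50], [0, 0, 0, 3, 0, 0, 50], [0, 0, 0, 4.5, 0, 0, 50], [0, 0, 0, 5.5, 0, 0, 50], [0, 0, 0, 5.5, 0, 0, 50]]

```text
time: 16.38
position: [0.4556, -0.1615, 0.0505]
tool_rot: [-0.242, 1.557, 0.237]
ft_force: [0.1, 0.6, -1.5]
grip_width: 0.681
```

The plug is 2 mm into the opening with no contact force, so I keep going.

>>> servo_tool:
  commands:
    - [[0, 0, 0, 1.5, 0, 0, 50], [0, 0, 0, 3, 0, 0, 50], [0, 0, 0, 4, 0, 0, 50], [0, 0, 0, 4.5, 0, 0, 50], [0, 0, 0, 4.5, 0, 0, 50]]

```text
time: 17.0
position: [0.4556, -0.1615, 0.0464]
tool_rot: [-0.241, 1.557, 0.238]
ft_force: [-1.2, 1.2, 5.1]
grip_width: 0.687
```

Contact at 5 N, at exactly the predicted height (46.4 mm). Release and retreat upward.

>>> servo_tool:
  commands:
    - [[0, 0, 0, 0, 0, 0, 66], [0, 0, 0, 0, 0, 0, 80], [0, 0, 0, 0, 0, 0, 80], [0, 0, 0, 0, 0, 0, 80]]

```text
time: 17.5
position: [0.4556, -0.1615, 0.046]
tool_rot: [-0.242, 1.557, 0.237]
ft_force: [0.4, 0.0, -0.1]
grip_width: 0.908
```

>>> servo_tool:
  commands:
    - [[0, 0, 0, -20, 0, 0, 80], [0, 0, 0, -60, 0, 0, 80], [0, 0, 0, -110, 0, 0, 80], [0, 0, 0, -150, 0, 0, 80], [0, 0, 0, -150, 0, 0, 80]]

```text
time: 18.12
position: [0.4577, -0.1613, 0.1988]
tool_rot: [-0.241, 1.55, 0.238]
ft_force: [0.9, 0.4, -0.3]
grip_width: 0.922
```

>>> servo_tool:
  commands:
    - [[0, 0, 0, -10, 50, 0, 80], [0, 0, 0, -10, 100, 0, 80], [0, 0, 0, -10, 150, 0, 80], [0, 0, 0, -10, 180, 0, 80], [0, 0, 0, -10, 180, 0, 80]]

```text
time: 18.75
position: [0.4001, 0.0121, 0.2039]
tool_rot: [-0.245, 1.56, 0.24]
ft_force: [-0.0, -0.5, -1.3]
grip_width: 0.919
```

Run:
```python
from ov import *
show()
draw('9',np.array([.4555,-.1583,0])+[0.0008,0.0003,0],np.array([.4563,-.1580,.039]),'pics/c9.png',17.4)
```

```text
t 18.75 pos [0.4001 0.0121 0.2039] x [-0.002 -0.004 -1.   ] z [ 0.953  0.304 -0.003] F [-0.  -0.5 -1.3] g 79.9 j [-0.78 -0.28  0.57  2.06  0.16  1.33  0.05]
scene [[125.0, 272.0], [248.0, 294.0], [360.0, 142.0], [245.0, 124.0]]
scene [[147.0, 355.0], [267.0, 377.0], [374.0, 222.0], [261.0, 204.0]]
scene [[114.0, 259.0], [247.0, 283.0], [363.0, 125.0], [240.0, 107.0]]
scene [[118.0, 275.0], [251.0, 298.0], [366.0, 140.0], [243.0, 121.0]]
top [[340.0, 196.0], [301.0, 90.0], [103.0, 159.0], [141.0, 266.0]]
top [[320.0, 197.0], [283.0, 95.0], [93.0, 161.0], [129.0, 264.0]]
top [[349.0, 198.0], [307.0, 84.0], [100.0, 156.0], [141.0, 272.0]]
top [[345.0, 199.0], [303.0, 85.0], [98.0, 156.0], [139.0, 271.0]]
```

View pics/c9.png

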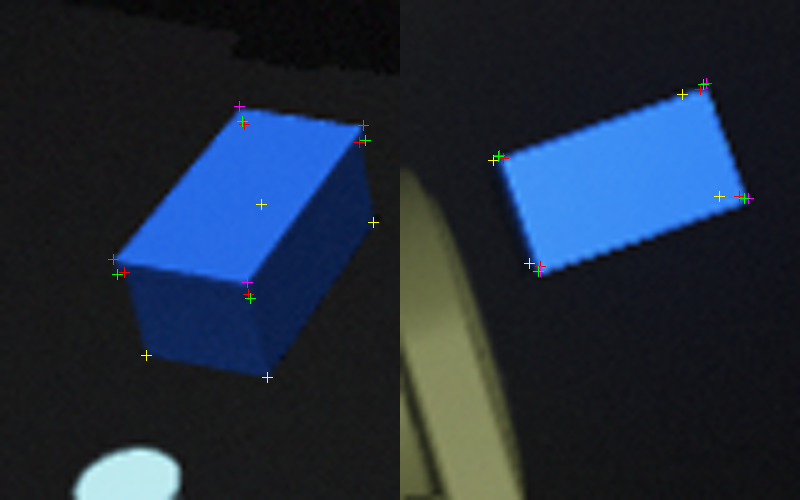

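The lid is home. All four of its corners match the seated model at scene (114,259), (247,283), (363,125) and (240,107), and the top view agrees. I check the bystanders by image difference, then hand in.

Run:
```python
from h import *
from bench import close_job
a=cv2.imread('pics/scene0.png').astype(int); b=cv2.imread('pics/raw_scene_9.png').astype(int)
for k,(x0,y0,x1,y1) in dict(bottle=(330,105,362,158),flask=(135,265,190,340),orange=(222,220,272,272),green=(302,165,338,205)).items():
    d=abs(a-b)[y0:y1,x0:x1].max(2); print(k,'changed px',int((d>40).sum()),'of',d.size)
show(); print(close_job())
```

```text
bottle changed px 0 of 1696
flask changed px 0 of 4125
orange changed px 23 of 2600
green changed px 11 of 1440
t 18.85 pos [0.4011 0.0098 0.2045] x [-0.001 -0.004 -1.   ] z [ 0.954  0.3   -0.002] F [ 0.6 -0.1 -0.2] g 79.8 j [-0.78 -0.29  0.58  2.06  0.16  1.33  0.05]
the job is handed in; nothing more can be done
None
```

The blue lid is closed on the cooler and the job is handed in, at 18.9 s of the 67 s allowed; no verdict was reported. I pinched the lid by its free upper edge, lifted it out of the middle bay and laid it plug down in the middle of the mat. I let go, gripped it again across the 60 mm side, lowered it onto the cooler, released it and backed away.

**Seating:** The lid met the rim at the expected height (TCP at 46.4 mm) with about 5 N. All its corners match the seated model in both cameras to about 1–2 mm.

**Bystanders:** The pictures show no change at the bottle or the flask. A few pixels changed beside the orange and green lids (23 and 11), which I put down to the blue lid being gone from the bay between them.

**Disagreements:**
- The two cameras differed by 2–3 mm in absolute position. I used the lid's position relative to the cooler, where both agreed, and corrected 2.6 mm along the lid and 0.7 mm across it before inserting.
- At hand-in, joint 2 stood at -0.29, close to its -0.30 limit but inside it.

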